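Take the depth of the blue paint tin with the bench depth gauge

ROBOT

A 7-joint arm with a two-finger parallel gripper is mounted at the origin on the work surface. World frame = base frame: x ahead of the robot, y to its left, z up, the work surface at z = 0. Lengths are in m, angles in rad, forces in N, time in s.
With the tool pointing down it reaches from about 0.425 to 0.825 m from the base axis. Payload 3.6 kg.
Tool frame: the origin (TCP) lies at the very end of the fingers, on their centre line; the grasp point (between the pads) lies 19 mm behind it; z points along the fingers, y is the line along which they close (so a half turn about z gives the same grasp; the last joint's range is limited). The gripper opens to 93 mm and grips with 3 to 60 N. Pads are 15 mm wide; open, the fingers measure 128 mm over their backs; the gripper's body (75 mm by 188 mm) begins 65 mm behind the grasp point.
Start: joints at [1.276, 0.615, -0.013, 1.423, 0.008, 1.103, -0.04], TCP at [0.173, -0.627, 0.219] pointing down, gripper open.
Joint ranges: [-3.12, 3.12], [-0.3, 2.06], [-1.34, 1.32], [0.26, 2.42], [-1.36, 4.5], [0.01, 1.98], [-2.84, 2.84]. Speed limits (rad/s): [2.79, 2.79, 3.14, 3.14, 3.14, 3.14, 3.14].

INTERFACE

Orientations are given as a rotation vector (axis times angle).
In Python, from station import bot gives the robot as it stands. The module is installed in compiled form; this text tells all that it offers.
- The arm moves only by the tool arm_command, never from a script. Its argument "deltas" is one flat list of numbers, 5 for each row, row after row: the shift along the tool's x, y, z in cm, then the turn about the tool's z in rad, then the finger opening in cm, from 0 to 9.3. A call has 1 to 12 rows; each row is the pose to reach, as a shift and turn from the pose commanded when the call began, along the tool's axes at that moment; what a row does not reach only later rows make up. A row lasts 1/10 s, in which the tool goes at most 50 mm and 8.59 degrees, less where a joint would pass 70% of its speed; a pose out of reach is approached as far as the arm can. A call with a gripper value outside its range is refused whole. The fingers move at their own pace and stop on an object; "newtons" is the grip in N (left out, the last holds). Time passes only in rows, so rows that repeat a pose let the fingers close. It gives the time, the measured TCP pose, the force, the opening and the grip force at its end, in the units of the state.
- bot.get_obs(): the state, without advancing time (a new reading comes with each control period).
- bot.get_image(name): name is "side" or "top" or "wrist"; returns the picture (400x640x3 uint8, red, green, blue); there is no depth.
- bot.camera_params(name): a dict with "fov_y" (degrees; the focal length in pixels is half the picture's height over the tangent of half this angle, whatever the lens; pixels are square), "cx", "cy" (the principal point, pixels), "k1" (the pictures are not rectified: a ray, as slopes to the right and down, at radius r is drawn at 1 + k1 r^2 times it, then the intrinsics apply), "xyz" and "orientation" of the camera in the world; the wrist camera has in their place "hand_eye" (4x4, takes a point from camera to tool coordinates, whose origin is the TCP and whose axes are the flange's). Camera axes: x right, y up, looking along -z (the intrinsics and any distortion apply to the point x, -y, -z); pixel columns grow to the right and rows downward; lengths in m; the calibration is good to about 2 mm. A picture is of the moment at which its call begins: read the wrist's pose just before it. camera_params takes no time and is no camera call.
- bot.sign_off(): hands the job in; it is judged then, once.
Trained networks look in the newest picture that a camera, given by its name, has taken for a name from the list of things; names that differ only in an ending like _2 or _b are one class to them, and where a whole thing is asked for, a point or a joint stands for the part that bears it (a point fixed in the world has none). Each returns a list of dicts, best first, with "score" (0 to 1); they miss things now and then, are a little off and sometimes report something else, mostly with a low value. They report only what shows in the picture. A call takes as long as a camera call.
- bot.masks_of(camera, label): "pixels" (400x640 bool, what is visible of it) and "pixel" ([column, row] in pixels, amid what is visible of it).
The state is a dict: "time_s": time; "q": joint angles; "dq": joint speeds; "effort": joint torques, N m; "tool_pos": TCP position; "eef_rot": TCP orientation; "wrist_force": force on the tool from outside, world axes, zero at the start; "wrist_torque": the same for the moment, N m; "opening": opening from 0.0 (shut) to 1.0 (fully open); "grasp_force": force on a finger pad.
Only numpy, scipy, OpenCV 4.12 (cv2) and the standard library are available. Lean on these libraries where they do the work, as an engineer would, in place of code of your own. Each camera call takes 0.05 s, during which the arm holds its last target. There are 200 camera calls.

TASK

In the paint mixing room two depth gauges stand on the bench, one over an open blue tin and one over an orange tin. On the gauge over the blue tin, take the red knob and lower the probe until its foot touches the bottom of the tin, then let go of it and lock the slide there by pushing the green lever down level. Leave the probe of the other gauge as it is.

Things in the scene. Friction and masses are not known exactly. Their poses are not given: they have to be found in the camera images.
- probe: Probe of the gauge over the blue tin: red upright knob 22 mm wide, 30 mm high (origin at its centre) on an 8 mm rod; underside of its 24 mm round foot 187 mm below. Slides vertically, 1 to 3 N, stays where left. x: level along the gauge's arm to the column at the back; lock lever on the -x side. Arm 36 mm wide, its top 170 mm above the bench (collar 174), 118 mm ahead of the rod to 70 mm behind.
- blue_tin: Open, empty blue steel tin, 84 mm outside diameter (87 at the rim), 80 mm high, standing loose under the probe on a lifting table whose height varies. Origin at the centre of its underside, z up; inner floor 3 mm above the origin, inside diameter 77 mm.
- lock_pad (a point): Point on the upper face of the same gauge's green lock lever, 50 mm from its pivot (lever 74 x 16 x 10 mm; pivot 78 mm from the rod, 160 mm above the bench, 5 mm under that face). Open it rises 33 to 43 degrees away from the rod; pushed straight down (2 to 4 N) it stops level, face at 165 mm, locked, and stays. -x: along the lever from the pivot; z: out of the face, vertical when locked.
- other_probe: The same probe on the second, identical gauge, over an orange tin: not to be moved. Origin at the centre of its red knob, axes as for the first.

How it is judged:
On the way, in this order (a step that is already met when the one before it is completed fails the run):
1. the probe's foot touches the bottom of the blue tin while the lever is still open (contact force between probe and blue_tin above 0.3 N and z of probe in the frame of blue_tin below 0.198 m and horizontal distance between probe and blue_tin below 0.03 m and angle between lock_pad's own z axis and vertical above 0.4 rad), for 0.1 s.
2. the lever is pushed down level with the foot still at the bottom (angle between lock_pad's own z axis and vertical below 0.18 rad and z of probe in the frame of blue_tin below 0.2 m), for 0.2 s.
At the end, for the whole second after the job is handed in: The blue tin stands upright (within 10 degrees) under its probe (within 30 mm of the rod's axis), the probe's foot is at the tin's bottom (within 10 mm of its floor) and at rest, the green lever is down, within 10 degrees of level, and the other gauge's probe is within 10 mm of its first height (all of step 2 and horizontal distance between probe and blue_tin below 0.03 m and angle between blue_tin's own z axis and vertical below 0.17 rad and linear speed of each of probe, blue_tin below 0.02 m/s and distance of other_probe from where it was at the start of the episode below 0.01 m); the robot touches nothing.
It fails at once if the slide is locked before the probe's foot is at the bottom (angle between lock_pad's own z axis and vertical below 0.25 rad and z of probe in the frame of blue_tin above 0.205 m).
It fails at once if the other gauge's probe is moved (distance of other_probe from where it was at the start of the episode above 0.015 m).
It also fails if it takes over 48 s, if anything falls off the work surface, if the arm or the gripper's body presses on something with over 40 N, if the wrist force passes 120 N, or if a joint passes its speed limit or range.

## Working session

There is one attempt and no reset: what is moved stays moved. The work goes in short steps, Python scripts to look and compute and a tool call to move; the robot and the scene stay as the last step left them, time stands still between calls to the robot, and variables do not carry over. Pictures are saved under pics/ and viewed, at most 10 in all, crops included, and the job is handed in when it is done.

Besides the shell and the picture viewer there is one more tool, called after "Call:" as name(argument=value, ...) on one line, values as JSON. arm_command: Moves the arm, as the interface text tells. Its arguments: {"type":"object","properties":{"deltas":{"type":"array","items":{"type":"number"}},"newtons":{"type":"number"}},"required":["deltas"]}

```bash
mkdir -p pics
cat > h.py <<'E'
import numpy as np, cv2
from scipy.spatial.transform import Rotation as R
from station import bot
def cam(name,obs=None):
    p=bot.camera_params(name)
    f=200/np.tan(np.radians(p['fov_y'])/2)
    if 'hand_eye' in p:
        o=obs or bot.get_obs(); T=np.eye(4);T[:3,:3]=R.from_rotvec(o['eef_rot']).as_matrix();T[:3,3]=o['tool_pos']
        M=T@np.array(p['hand_eye'])
    else:
        M=np.eye(4); q=np.array(p['orientation']); M[:3,:3]=R.from_rotvec(q).as_matrix() if q.shape==(3,) else q; M[:3,3]=p['xyz']
    return f,p['cx'],p['cy'],p['k1'],M
def ray(c,px):
    f,cx,cy,k,M=c; d=np.array([(px[0]-cx)/f,(px[1]-cy)/f]); u=d.copy()
    for _ in range(20): u=d/(1+k*(u@u))
    v=M[:3,:3]@np.array([u[0],-u[1],-1]); return M[:3,3],v/np.linalg.norm(v)
def proj(c,P):
    f,cx,cy,k,M=c; q=M[:3,:3].T@(np.array(P)-M[:3,3]); u=np.array([q[0],-q[1]])/-q[2]
    u=u*(1+k*(u@u)); return u*f+[cx,cy]
def tri(rs):
    A=0;b=0
    for o,v in rs:
        Q=np.eye(3)-np.outer(v,v);A=A+Q;b=b+Q@o
    return np.linalg.solve(A,b)
def onz(r,z): o,v=r; return o+v*(z-o[2])/v[2]
E
cat > a.py <<'E'
from h import *
np.set_printoptions(precision=4,suppress=True)
for n in ['side','top','wrist']:
    im=bot.get_image(n); cv2.imwrite(f'pics/{n}0.png',im[...,::-1])
    print(n,bot.camera_params(n))
    for l in ['probe','blue_tin','lock_pad','other_probe']:
        for d in bot.masks_of(n,l)[:4]: 
            ys,xs=np.where(d['pixels']);print(l,round(d['score'],2),d['pixel'],xs.min(),xs.max(),ys.min(),ys.max(),len(xs))
print(bot.get_obs())
E
python3 a.py; python3 -c "
import cv2;import numpy as np
a=[cv2.imread(f'pics/{n}0.png') for n in ['side','top','wrist']]
"
```

```text
side {'fov_y': 49.3944500304103, 'cx': 323.3132737432421, 'cy': 204.2879927892657, 'k1': -0.06748790862605723, 'xyz': array([ 0.2996, -0.5901,  0.7715]), 'orientation': array([ 0.8174, -0.1846, -0.4135])}
probe 0.77 [377.2, 261.7] 366 388 240 323 571
probe 0.31 [315.3, 302.9] 295 335 299 313 417
blue_tin 0.68 [367.0, 333.5] 344 391 305 353 1588
lock_pad 0.8 [314.0, 303.1] 295 336 299 313 396
other_probe 0.7 [375.3, 259.1] 365 388 240 324 572
other_probe 0.61 [288.0, 108.4] 283 295 92 168 283
top {'fov_y': 49.61513892667566, 'cx': 314.9983561669478, 'cy': 196.003182737372, 'k1': -0.04571518716964823, 'xyz': array([ 0.4029, -0.0164,  1.0797]), 'orientation': array([ 0.16  , -0.1262, -1.5858])}
probe 0.67 [432.1, 187.7] 412 442 181 202 183
blue_tin 0.74 [405.1, 205.2] 392 413 186 223 592
lock_pad 0.74 [424.5, 244.3] 418 429 230 261 255
other_probe 0.58 [191.9, 171.1] 182 205 166 185 188
wrist {'fov_y': 68.72476585905588, 'cx': 318.32823540644426, 'cy': 199.46029555286682, 'k1': -0.03479254130576835, 'hand_eye': array([[-0.0002,  0.9613,  0.2754,  0.0767],
       [ 1.    ,  0.    ,  0.0008, -0.0009],
       [ 0.0008,  0.2754, -0.9613, -0.1666],
       [ 0.    ,  0.    ,  0.    ,  1.    ]])}
{'time_s': 0.75, 'q': array([ 1.2755,  0.6149, -0.0126,  1.4234,  0.0081,  1.1034, -0.0404]), 'dq': array([ 0.0003,  0.0001,  0.0007, -0.0005,  0.0009, -0.0013, -0.0003]), 'effort': array([  0.0002, -45.8735,   0.2094, -16.6015,  -0.061 ,   0.0132,
         0.    ]), 'tool_pos': array([ 0.1726, -0.6266,  0.2187]), 'eef_rot': array([-3.1132, -0.4211, -0.    ]), 'wrist_force': array([ 0.4657, -0.8015,  0.1162]), 'wrist_torque': array([-0.0213,  0.0352, -0.0131]), 'grasp_force': 0.0, 'opening': 0.9984678740229384}
```

View pics/side0.png

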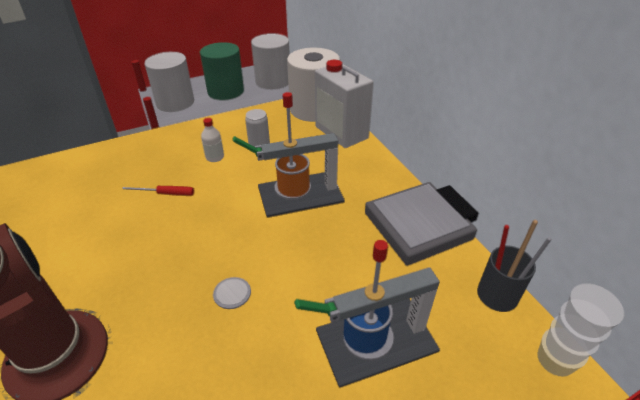

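View pics/top0.png

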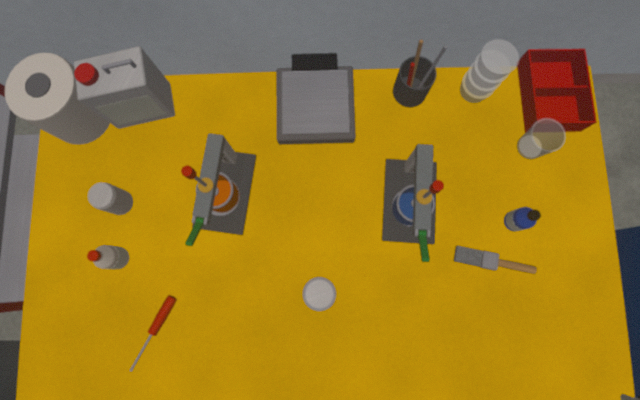

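Side view: blue gauge's knob at (380,251), collar (375,293), lever tip (297,303), lever pivot about (333,308). Top view: knob (437,186), collar (424,198), lever tip (425,260); orange gauge is far to the left (other knob at (189,172)).

```bash
cat > b.py <<'E'
from h import *
np.set_printoptions(precision=4,suppress=True)
c={n:cam(n) for n in ['side','top']}
K={}
for n,box in [('side',(355,230,400,275)),('top',(425,172,455,200))]:
    im=cv2.imread(f'pics/{n}0.png').astype(int); x0,y0,x1,y1=box
    s=im[y0:y1,x0:x1]; m=(s[...,2]>110)&(s[...,1]<70)&(s[...,0]<80)
    ys,xs=np.where(m); K[n]=(xs.mean()+x0,ys.mean()+y0); print(n,K[n],m.sum(),xs.min()+x0,xs.max()+x0,ys.min()+y0,ys.max()+y0)
k=tri([ray(c[n],K[n]) for n in c]); print('knob',k,[proj(c[n],k)-K[n] for n in c])
print('collar',onz(ray(c['top'],(424.5,197.5)),.174),onz(ray(c['side'],(375,292)),.174))
print('lever tip',tri([ray(c['top'],(425,260)),ray(c['side'],(297,303))]))
for px in [(415.5,146),(432.5,146),(433,234),(414,234)]: print('armcorner',onz(ray(c['top'],px),.17))
print('armside',[onz(ray(c['side'],p),.17) for p in [(434,271),(438,280)]])
E
python3 b.py
python3 - <<'E'
import cv2
a=cv2.imread('pics/side0.png')[225:390,285:450];b=cv2.imread('pics/top0.png')[130:270,370:460]
a=cv2.resize(a,(500,500));b=cv2.resize(b,(300,467));b=cv2.copyMakeBorder(b,0,33,0,0,0)
cv2.imwrite('pics/crop.png',cv2.hconcat([a,b]))
E
```

```text
side (np.float64(380.12396694214874), np.float64(245.9504132231405)) 121 373 387 240 261
top (np.float64(437.32608695652175), np.float64(185.45652173913044)) 92 433 442 180 192
knob [ 0.5642 -0.2295  0.2868] [array([-0.225 ,  0.0608]), array([ 0.0586, -0.178 ])]
collar [ 0.5613 -0.2306  0.174 ] [ 0.5653 -0.2317  0.174 ]
lever tip [ 0.4302 -0.2167  0.2052]
armcorner [ 0.6763 -0.2193  0.17  ]
armcorner [ 0.6755 -0.2564  0.17  ]
armcorner [ 0.4838 -0.2446  0.17  ]
armcorner [ 0.4847 -0.2047  0.17  ]
armside [array([ 0.6843, -0.235 ,  0.17  ]), array([ 0.6788, -0.2544,  0.17  ])]
```

View pics/crop.png

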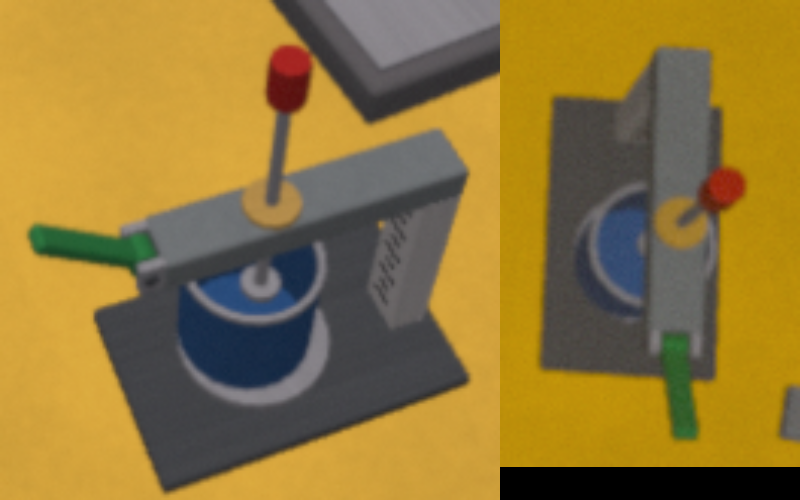

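Call:
arm_command(deltas=[0,0,-5,0,5,0,0,-10,0.1,5,4,-2.3,-14,0.2,5,8,-4.6,-14,0.34,5,12,-7,-14,0.34,5,16,-9.2,-14,0.34,5,20,-11.6,-14,0.34,5,24,-13.9,-14,0.34,5,28,-16.2,-14,0.34,5,32,-18.5,-14,0.34,5,36,-20.8,-14,0.34,5,40,-23.1,-14,0.34,5], newtons=20)

```text
time_s: 1.95
tool_pos: [0.498, -0.2962, 0.359]
eef_rot: [3.139, -0.112, 0.001]
wrist_force: [0.3, -1.1, -0.1]
opening: 0.536
grasp_force: 0.0
```

```bash
cat > w.py <<'E'
from h import *
import sys
np.set_printoptions(precision=4,suppress=True)
o=bot.get_obs(); im=bot.get_image('wrist'); cv2.imwrite(f'pics/{sys.argv[1]}.png',im[...,::-1])
c=cam('wrist',o); print(o['tool_pos'],o['eef_rot'])
for l in ['probe','blue_tin','lock_pad']:
    for d in bot.masks_of('wrist',l)[:3]:
        ys,xs=np.where(d['pixels']);print(l,round(d['score'],2),d['pixel'],xs.min(),xs.max(),ys.min(),ys.max(),len(xs))
for p in [[.5635,-.2305,.298],[.5635,-.2305,.174],[.4855,-.225,.165],[.43,-.217,.205]]: print(proj(c,p))
E
python3 w.py w1
```

```text
[ 0.498  -0.2962  0.359 ] [ 3.1393 -0.112   0.0008]
probe 0.84 [232.1, 132.8] 216 260 120 148 855
blue_tin 0.83 [283.2, 126.2] 233 297 102 157 993
lock_pad 0.68 [259.7, 208.5] 252 269 185 236 705
[228.1163 137.4094]
[259.4676 129.9127]
[264.1859 192.4094]
[257.32   246.0322]
```

View pics/w1.png

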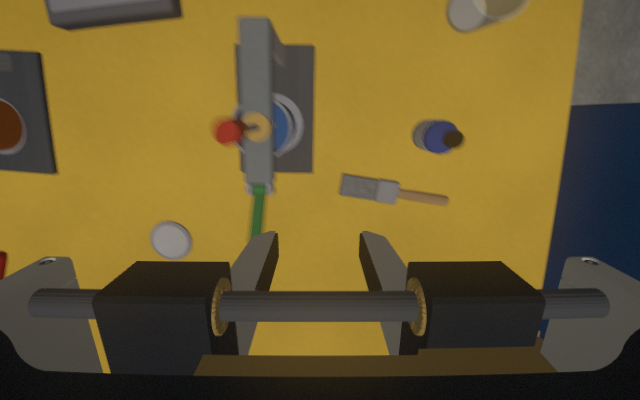

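Wrist view: knob top at about (227,132), collar (257,126), lever from (260,185) to (256,236); the predictions match within 5 px.

Run:
```python
from h import *
o=dict(tool_pos=np.array([.498,-.2962,.359]),eef_rot=np.array([3.1393,-.112,.0008]))
c=cam('wrist',o)
print('knob',onz(ray(c,(228,132)),.295),'collar',onz(ray(c,(257.5,126)),.174),'tip',onz(ray(c,(256,235)),.205),'piv',onz(ray(c,(261,188)),.165))
E=np.array([.565,-.2305]); 
print(bot.get_obs()['tool_pos'])
```

```text
knob [ 0.56747548 -0.23008808  0.295     ] collar [ 0.56814994 -0.22872488  0.174     ] tip [ 0.44428934 -0.21727257  0.205     ] piv [ 0.49156334 -0.22163272  0.165     ]
[ 0.4976001  -0.29653745  0.35849708]
```

Call:
arm_command(deltas=[3,-3.5,0,0,5,6.3,-7.1,0,0,5,6.3,-7.1,0,0,5,6.3,-7.1,0,0,5,6.3,-7.1,2,0,5,6.3,-7.1,2,0,5])

```text
time_s: 2.75
tool_pos: [0.5617, -0.2341, 0.3366]
eef_rot: [3.139, -0.12, -0.009]
wrist_force: [-0.5, 0.6, 0.2]
opening: 0.536
grasp_force: 0.0
```

```bash
python3 w.py w2
```

```text
[ 0.5617 -0.2341  0.3366] [ 3.1388 -0.1197 -0.009 ]
probe 0.92 [313.0, 207.3] 299 327 178 227 965
blue_tin 0.86 [295.3, 172.7] 280 344 144 202 1365
lock_pad 0.96 [314.4, 261.4] 307 320 236 289 642
[314.6428 219.8835]
[315.9388 182.4098]
[316.5169 241.5099]
[313.2497 298.9797]
```

View pics/w2.png

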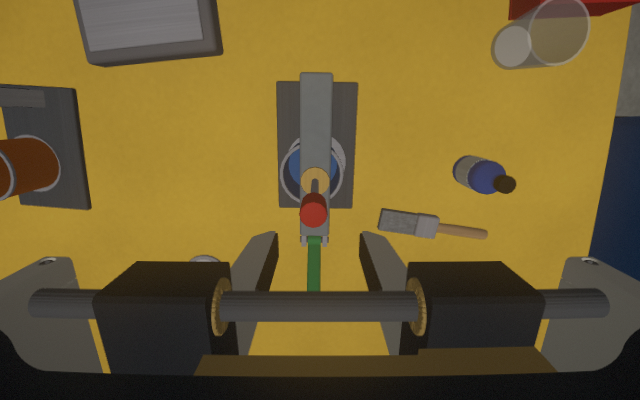

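Wrist view 2: knob's top disc is at about (313,213), collar at about (315,181), lever straight below it (314,240–290).

Run:
```python
from h import *
o=dict(tool_pos=np.array([.5617,-.2341,.3366]),eef_rot=np.array([3.1388,-.1197,-.009]))
c=cam('wrist',o)
im=cv2.imread('pics/w2.png').astype(int)
m=(im[...,2]>100)&(im[...,1]<70)&(im[...,0]<80);m[:,:280]=0;m[:,350:]=0;m[:150]=0;m[240:]=0
ys,xs=np.where(m);print(xs.min(),xs.max(),ys.min(),ys.max())
k0=im[240:300,305:325]
print('collar',onz(ray(c,(315,181)),.174))
for z in (.28,.29,.3,.31): print(z,onz(ray(c,(313,213.5)),z))
print('lever tip',onz(ray(c,(314,289)),.205), bot.get_obs()['tool_pos'],bot.get_obs()['eef_rot'])
```

```text
299 326 202 227
collar [ 0.565235   -0.22951316  0.174     ]
0.28 [ 0.562423   -0.22882565  0.28      ]
0.29 [ 0.5658558  -0.22928089  0.29      ]
0.3 [ 0.5692886  -0.22973613  0.3       ]
0.31 [ 0.5727214  -0.23019137  0.31      ]
lever tip [ 0.44351898 -0.21894731  0.205     ] [ 0.56437024 -0.2328533   0.33973045] [ 3.13842224e+00 -1.15458490e-01  1.94282333e-03]
```

Call:
arm_command(deltas=[0.1,-0.3,3,0,5,0.1,-0.3,6,0,5,0.1,-0.3,7.6,0,5,0.1,-0.3,7.6,0,5,0.1,-0.3,7.6,0,0,0.1,-0.3,7.6,0,0,0.1,-0.3,7.6,0,0,0.1,-0.3,7.6,0,0,0.1,-0.3,7.6,0,0,0.1,-0.3,7.6,0,0], newtons=15)

```text
time_s: 3.95
tool_pos: [0.5664, -0.2303, 0.2634]
eef_rot: [3.137, -0.114, 0.003]
wrist_force: [1.0, -2.7, 1.6]
opening: 0.23
grasp_force: 15.0
```

Call:
arm_command(deltas=[0,0,0.6,0,0,0,0,1.2,0,0,0,0,1.8,0,0,0,0,2.4,0,0,0,0,2.4,0,0,0,0,2.4,0,0])

```text
time_s: 4.55
tool_pos: [0.5664, -0.2302, 0.2372]
eef_rot: [3.137, -0.113, 0.001]
wrist_force: [3.8, -6.1, -3.8]
opening: 0.231
grasp_force: 15.0
```

Call:
arm_command(deltas=[0,0,0.5,0,0,0,0,1.0,0,0,0,0,1.0,0,0,0,0,1.0,0,0])

```text
time_s: 4.95
tool_pos: [0.5664, -0.2303, 0.2275]
eef_rot: [3.137, -0.114, 0.002]
wrist_force: [3.3, -6.0, -2.9]
opening: 0.233
grasp_force: 15.0
```

Run:
```python
from h import *
im=bot.get_image('side'); cv2.imwrite('pics/s2.png',cv2.resize(im[225:390,285:450,::-1],(600,600),interpolation=cv2.INTER_CUBIC))
for l in ['blue_tin','probe']:
  for d in bot.masks_of('side',l)[:1]:
    ys,xs=np.where(d['pixels']);print(l,d['score'],xs.min(),xs.max(),ys.min(),ys.max())
print(bot.get_obs()['wrist_force'])
```

```text
blue_tin 0.87 344 391 305 353
probe 0.78 365 378 258 328
[ 3.00350644 -5.66068415 -2.88497699]
```

View pics/s2.png

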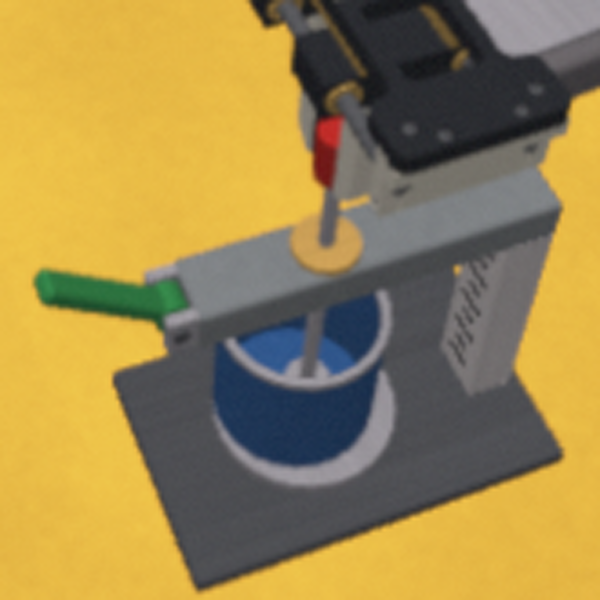

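The knob is held (red at crop (328,150)), and the foot is going down inside the tin (305,372), not yet at the floor.

Call:
arm_command(deltas=[0,0,0.3,0,0,0,0,0.6,0,0,0,0,0.9,0,0,0,0,0.9,0,0])

```text
time_s: 5.5
tool_pos: [0.5664, -0.2303, 0.2188]
eef_rot: [3.137, -0.113, 0.002]
wrist_force: [2.1, -4.7, -2.4]
opening: 0.232
grasp_force: 15.0
```

Call:
arm_command(deltas=[0,0,0.3,0,0,0,0,0.6,0,0,0,0,0.8,0,0,0,0,0.8,0,0])

```text
time_s: 5.9
tool_pos: [0.5664, -0.2303, 0.212]
eef_rot: [3.137, -0.114, 0.003]
wrist_force: [0.8, -4.7, 3.1]
opening: 0.233
grasp_force: 15.0
```

Call:
arm_command(deltas=[0,0,0.2,0,0,0,0,0.2,0,0])

```text
time_s: 6.1
tool_pos: [0.5665, -0.2303, 0.2119]
eef_rot: [3.137, -0.114, 0.005]
wrist_force: [-2.1, -4.2, 10.5]
opening: 0.233
grasp_force: 15.0
```

Call:
arm_command(deltas=[0,0,0,0,0,0,0,0,0,0,0,0,0,0,5,0,0,0,0,5,0,0,0,0,5,0,0,0,0,5,0,0,-3,0,5,0,0,-6,0,5,0,0,-6,0,5])

```text
time_s: 7.0
tool_pos: [0.5685, -0.2285, 0.2737]
eef_rot: [3.138, -0.111, 0.013]
wrist_force: [0.5, 1.2, 0.1]
opening: 0.538
grasp_force: 0.0
```

Run:
```python
from h import *
np.set_printoptions(precision=4,suppress=True)
im=bot.get_image('side'); s=im[225:390,285:450,::-1]; cv2.imwrite('pics/s3.png',cv2.resize(s,(600,600),interpolation=cv2.INTER_CUBIC))
for l in ['blue_tin','probe','lock_pad']:
  for d in bot.masks_of('side',l)[:1]:
    ys,xs=np.where(d['pixels']);print(l,d['score'],d['pixel'],xs.min(),xs.max(),ys.min(),ys.max())
c=cam('side')
for z in (.215,.222,.231,.24): print(z,proj(c,(.5655,-.2297,z)))
print(bot.get_obs()['wrist_force'],bot.get_obs()['tool_pos'],bot.get_obs()['eef_rot'])
```

```text
blue_tin 0.61 [367.1, 330.5] 344 391 305 353
probe 0.78 [373.0, 277.4] 368 384 262 328
lock_pad 0.79 [314.1, 304.2] 295 336 298 314
0.215 [376.6247 275.813 ]
0.222 [377.0011 273.0793]
0.231 [377.4923 269.5078]
0.24 [377.9918 265.8713]
[-1.2759  0.0001 -0.2923] [ 0.5652 -0.2278  0.2682] [-3.1382  0.1111  0.0047]
```

View pics/s3.png

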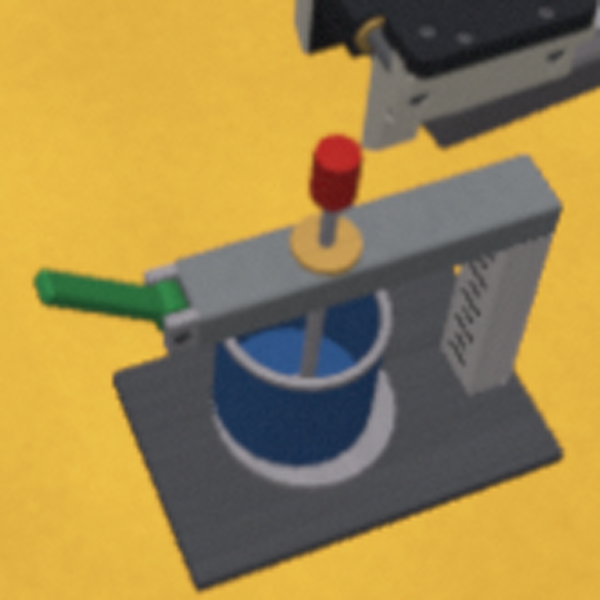

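Knob stays lowered at crop (335,173) (z about 0.225 m); tin upright, lever still open.

Call:
arm_command(deltas=[-4,0.1,0,0,5,-8,0.1,0,0,0,-12.5,0.2,0,0,0,-12.5,0.2,0,0,0,-12.5,0.2,0,0,0,-12.5,0.2,2,0,0,-12.5,0.2,4,0,0,-12.5,0.2,4,0,0])

```text
time_s: 8.0
tool_pos: [0.441, -0.2205, 0.227]
eef_rot: [-3.137, 0.11, 0.008]
wrist_force: [0.6, 0.2, 0.1]
opening: 0.012
grasp_force: 0.0
```

```bash
python3 w.py w3
```

```text
[ 0.441  -0.2205  0.227 ] [-3.1369  0.1096  0.0077]
probe 0.68 [320.1, 20.1] 298 342 0 48 1815
blue_tin 0.83 [288.4, 64.0] 265 361 16 108 2993
lock_pad 0.89 [316.5, 184.3] 305 328 145 233 1906
[326.3063 -55.7016]
[322.1494  45.1149]
[321.6728 157.4556]
[316.0343 245.1108]
```

View pics/w3.png

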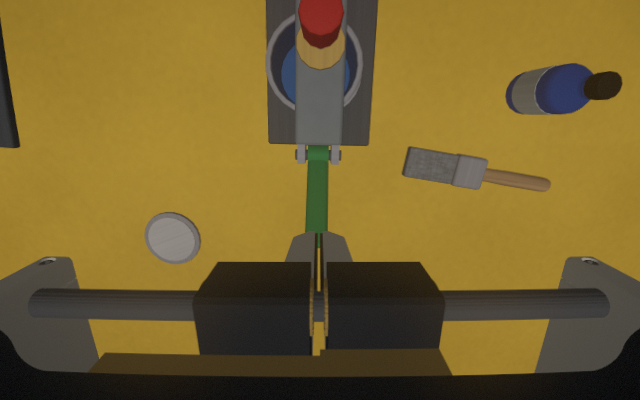

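The closed fingertips at (318,235) are in line with the green lever (317,150–233). Now pushing down.

Call:
arm_command(deltas=[0,0,1.5,0,0,0,0,3,0,0,0,0,4.5,0,0,0,0,5.5,0,0,0,0,6.2,0,0,0,0,6.4,0,0,0,0,6.4,0,0])

```text
time_s: 8.9
tool_pos: [0.4416, -0.2216, 0.1658]
eef_rot: [3.14, -0.112, 0.001]
wrist_force: [-0.4, 0.5, 0.3]
opening: 0.004
grasp_force: 0.0
```

Call:
arm_command(deltas=[0,0,0.2,0,0,0,0,0.4,0,0,0,0,0.4,0,0])

```text
time_s: 9.2
tool_pos: [0.442, -0.2218, 0.1648]
eef_rot: [3.139, -0.112, 0.004]
wrist_force: [-4.9, 2.1, 16.9]
opening: 0.008
grasp_force: 8.6
```

Stopped hard at face height. Retreat up and check.

Call:
arm_command(deltas=[0,0,0,0,0,0,0,-3,0,0,0,0,-7,0,0,0,0,-11,0,0,0,0,-11,0,0,0,0,-11,0,0])

```text
time_s: 9.8
tool_pos: [0.4417, -0.2216, 0.2726]
eef_rot: [3.139, -0.111, 0.004]
wrist_force: [0.0, 0.4, -1.3]
opening: 0.001
grasp_force: 0.0
```

Run:
```python
from h import *
im=bot.get_image('side'); s=im[225:390,285:450,::-1]; cv2.imwrite('pics/s4.png',cv2.resize(s,(600,600),interpolation=cv2.INTER_CUBIC))
```

```text
(no output)
```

View pics/s4.png

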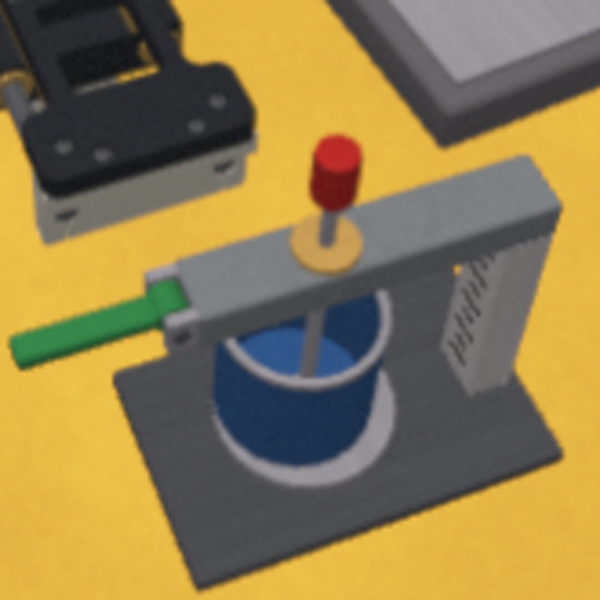

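The lever (crop (20,350) to (170,300)) is level with the arm, the knob has not moved since it was released, the tin is upright and the gripper is clear.

```bash
python3 -c "
from station import bot
print(bot.sign_off())"
```

```text
the job is handed in; nothing more can be done
None
```

I lowered the blue-tin probe until it met firm resistance at the tin's bottom, released it and pushed the green lever down level. I never approached the other gauge, and handed the job in at about 10 s; sign-off returned no verdict.

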